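# Hook open the wash tank's weighted lid with its lever

### The arm

A 6-joint arm with a two-finger parallel gripper is mounted at the origin on a cart in front of the work surface, level with it; the furniture and walls round the work are solid. World frame = base frame: x ahead of the robot, y to its left, z up, the work surface at z = 0. Lengths are in m, angles in rad, forces in N, time in s.
With the tool pointing down it reaches from about 0.3 to 0.875 m from the base axis. Payload 6.4 kg.
Tool frame: the origin (TCP) lies where the fingers leave the gripper's body, on its centre line; the fingertips stand 73 mm ahead of it and the grasp point (between the pads) lies 54 mm ahead of it; z points along the fingers, y is the line along which they close (so a half turn about z gives the same grasp; the last joint's range is limited). The gripper opens to 85 mm and grips with 20 to 120 N. Pads are 22 mm wide; open, the fingers measure 114 mm over their backs; the gripper's body (76 mm by 85 mm) begins 54 mm behind the grasp point. The pads swing forward as they close: fully open they stand 13 mm farther back than shut.
Start: joints at [0.946, 0.181, 1.607, -0, 1.354, -0.206], TCP at [0.234, 0.525, 0.304] pointing down, gripper open.
Joint ranges: [-2.99, 2.99], [-0.89, 2.07], [0.3, 2.58], [-1.14, 4.28], [0, 2.63], [-3.12, 3.12]. Speed limits (rad/s): [2.57, 2.57, 3.01, 3.14, 3.14, 3.14].

### API

Orientations are given as a unit quaternion [w, x, y, z].
In Python, from bench import ctrl gives the robot as it stands.
- The arm moves only by the tool carry_out, never from a script. Its argument "steps" is one flat list of numbers, 7 for each row, row after row: the shift along the tool's x, y, z in m, then the turn, a rotation vector about the tool's x, y, z in rad, then the opening, from 0 (shut) to 1 (fully open). In form: [dx, dy, dz, wx, wy, wz, claw, dx, dy, dz, wx, wy, wz, claw, ...]. A call has 1 to 20 rows; each row is the pose to reach, as a shift and turn from the pose commanded when the call began, along the tool's axes at that moment; what a row does not reach only later rows make up. A row lasts 1/10 s, in which the tool goes at most 50 mm and 8.59 degrees, less where a joint would pass 70% of its speed; a pose out of reach is approached as far as the arm can. A call with a gripper value outside its range is refused whole. The fingers move at their own pace and stop on an object; the grip force is fixed at half the most. Time passes only in rows, so rows that repeat a pose let the fingers close. It gives the time, the measured TCP pose, the force, the opening and the grip force at its end, in the units of the state.
- ctrl.get_obs(): the state, without advancing time (a new reading comes with each control period).
- ctrl.camera(name): name is "scene" or "top" or "wrist"; returns the picture (384x512x3 uint8, red, green, blue); there is no depth.
- ctrl.camera_params(name): a dict with "vertical_fov" (degrees; the focal length in pixels is half the picture's height over the tangent of half this angle, whatever the lens; pixels are square), "cx", "cy" (the principal point, pixels), "cam_to_world" (4x4, takes a point from camera to world coordinates); the wrist camera has in their place "hand_eye" (4x4, takes a point from camera to tool coordinates, whose origin is the TCP and whose axes are the flange's). Camera axes: x right, y down, z forward; pixel columns grow to the right and rows downward; lengths in m; the calibration is good to about 2 mm. A picture is of the moment at which its call begins: read the wrist's pose just before it. camera_params takes no time and is no camera call.
- ctrl.hand_in(): hands the job in; it is judged then, once.
The state is a dict: "time_s": time; "q": joint angles; "dq": joint speeds; "joint_efforts": joint torques, N m; "eef_pos": TCP position; "eef_rot": TCP orientation; "wrist_force": force on the tool from outside, world axes, zero at the start; "torque": the same for the moment, N m; "opening": opening from 0.0 (shut) to 1.0 (fully open); "grasp_force": force on a finger pad.
Only numpy, scipy, OpenCV 4.12 (cv2) and the standard library are available. Lean on these libraries where they do the work, as an engineer would, in place of code of your own. Each camera call takes 0.05 s, during which the arm holds its last target. There are 200 camera calls.

### The job

Open the heavy lid of the parts-washing tank with its lever and leave it standing open, so that the washed parts can be taken out: press the lever's tread plate down with the fingertips, and with the lever held well down push it sideways, towards the robot's left, in under the hook, then let it rise against the hook and take the hand away. Only press and push on the lever, never grip it; do not touch the lid, do not let the lid slam shut, and leave the tools and jars round about where they are.

Things in the scene. Friction and masses are not known exactly. Their poses are not given: they have to be found in the camera images.
- tank: the grey steel parts-washing tank, 150 x 176 mm, 90 mm high with its lid, screwed to a base plate, with the fulcrum post and the hook; fixed to the bench. Origin: on the bench under the tank's centre; x points to the lid's hinge at the back (away from the robot), y to the robot's left, z up. The lever runs along the tank's right side, 118 mm to the right of the origin, and sticks out forward; the tank's front wall is 75 mm in front of the origin
- pedal (a point): the centre of the upper face of the tread plate at the long end of the lever. The plate is 56 mm long, 66 mm across, with rims turned up 10 mm along its left and right edges (58 mm between) that a fingertip can push against. Axes: x along the lever to the tank, y left, z out of the tread. At rest 140 mm above the bench (lever sloping up to the robot by 0.30 rad), 33 mm at the stop; it moves on an arc about the fulcrum
- fulcrum (a point): the lever's pivot, 78 mm above the bench, where it tilts in a swivelling yoke; the tread's centre is 175 mm from it along the lever (and 11 mm above the lever's middle line), and the short end on the other side bears from below on a pin under the lid's right edge, 69 mm from the pivot. Lever: a flat steel bar 16 mm wide, 10 mm thick
- hook (a point): the middle of the underside of the steel hook, an upside-down L 77 mm high beside the lever, on its left, 115 mm in front of the fulcrum (between fulcrum and tread). Its arm, 20 mm wide, reaches towards the lever 69 mm above the bench and ends in a tip turned down by 5 mm, which the lever must pass beneath; let up under the arm, the lever lies behind that tip and cannot come out
- lever (a joint): tilt of the lever in rad: 0 at rest with the tread up, growing as the tread goes down, stop at 0.62. It passes freely beneath the hook's turned-down tip at 0.50 or more (touches it below about 0.475), and lies up against the hook's arm at about 0.43. The lid's weight pushes the tread back up all the way: pressing it down takes about 6 to 12 N
- swivel (a joint): sideways swing of the lever in rad: 0 is straight ahead (lever parallel to the tank's side), growing as the tread goes to the robot's left, towards and under the hook; range -0.08 to 0.26 (stop). From 0.21 on the whole bar lies behind the hook's tip; stiff enough to stay where it is left
- lid (a joint): opening angle of the lid in rad: 0 shut; it rises with the lever, about 0.41 with the lever under the hook. The lid weighs about 2 kg and falls shut when the lever is let go without being hooked
- paste_jar: the cream paste jar with black lid, 54 mm across, 48 mm high; stands loose, not to be disturbed; origin at the centre of its underside
- oil_can: the small red oil can with a thin spout, 142 mm high; stands loose, not to be disturbed; origin at the centre of its underside
- dial_gauge: the dial gauge lying on its back, 113 x 57 x 20 mm; stands loose, not to be disturbed; origin at the centre of its underside
- screwdriver: the red-handled screwdriver, 165 mm long, lying; stands loose, not to be disturbed; origin at the centre of its underside
- bush: the loose flanged bronze bush, 33 mm across, 23 mm high; stands loose, not to be disturbed; origin at the centre of its underside
- hammer: the brass hammer with wooden handle, 215 mm long, lying; stands loose, not to be disturbed; origin at the centre of its underside

How it is judged:
On the way, in this order (a step that is already met when the one before it is completed fails the run):
1. the lever is pressed down, raising the lid, before it goes under the hook (value of joint lever above 0.46 rad and value of joint lid above 0.35 rad and value of joint swivel below 0.15 rad), for 0.05 s.
2. the lever is pushed sideways under the hook (value of joint swivel above 0.2 rad and value of joint lever above 0.39 rad), for 0.1 s.
At the end, for the whole second after the job is handed in: The lever lies under the hook and up against it (tilt 0.39 to 0.47 rad, swing over 0.19 rad), the lid stands open by more than 0.33 rad and is still (under 0.05 rad/s), and the tools, can and jar are where they were (within 20 mm) (value of joint lever between 0.39 and 0.47 rad and value of joint swivel above 0.19 rad and value of joint lid above 0.33 rad and velocity of joint lid between -0.05 and 0.05 rad/s and distance of each of paste_jar, oil_can, dial_gauge, screwdriver, bush, hammer from where it was at the start of the episode below 0.02 m); the robot touches nothing.
It fails at once if the lever is gripped or forced: the fingers squeeze it with more than 40 N in all (contact force between the fingers and lever above 40 N).
It fails at once if the lid itself is touched or lifted by the robot (contact force between any of the fingers, the arm and lid above 1 N).
It fails at once if the lid slams shut (value of joint lid below 0.15 rad and velocity of joint lid below -2 rad/s).
It fails at once if a tool, the can or the jar is moved by more than 20 mm (distance of any of paste_jar, oil_can, dial_gauge, screwdriver, bush, hammer from where it was at the start of the episode above 0.02 m).
It also fails if it takes over 35 s, if anything falls off the work surface, if the arm or the gripper's body presses on something with over 40 N, if the wrist force passes 120 N, or if a joint passes its speed limit or range.

## Working session

There is one attempt and no reset: what is moved stays moved. The work goes in short steps, Python scripts to look and compute and a tool call to move; the robot and the scene stay as the last step left them, time stands still between calls to the robot, and variables do not carry over. Pictures are saved under pics/ and viewed, at most 10 in all, crops included, and the job is handed in when it is done.

Besides the shell and the picture viewer there is one more tool, called after "Request:" as name(argument=value, ...) on one line, values as JSON. carry_out: Moves the arm, as the interface text tells. Its arguments: {"type":"object","properties":{"steps":{"type":"array"}},"required":["steps"]}

```bash
mkdir -p pics; cat > h.py <<'E'
import numpy as np, cv2
from bench import ctrl
def snap(n,f):
    im=ctrl.camera(n); cv2.imwrite('pics/'+f,im[:,:,::-1]); return im
def ray(n,u,v,T=None):
    p=ctrl.camera_params(n); f=192/np.tan(np.radians(p['vertical_fov'])/2)
    d=np.array([(u-p['cx'])/f,(v-p['cy'])/f,1.])
    M=np.array(p['cam_to_world']) if T is None else T@np.array(p['hand_eye'])
    return M[:3,3],M[:3,:3]@d
def onz(n,u,v,z,T=None):
    o,d=ray(n,u,v,T); return o+d*(z-o[2])/d[2]
def proj(n,P):
    p=ctrl.camera_params(n); f=192/np.tan(np.radians(p['vertical_fov'])/2)
    c=np.linalg.inv(np.array(p['cam_to_world']))@np.append(P,1)
    return f*c[0]/c[2]+p['cx'],f*c[1]/c[2]+p['cy']
E
python3 - <<'E'
from h import *
o=ctrl.get_obs(); print(o)
a=snap('scene','s0.png'); b=snap('top','t0.png')
for n in('scene','top'): print(ctrl.camera_params(n))
for n,i in(('s',a),('t',b)): cv2.imwrite(f'pics/{n}0x.png',cv2.resize(i[:,:,::-1],(800,600),interpolation=cv2.INTER_CUBIC))
E
```

```text
{'time_s': 0.0, 'q': array([ 9.45682093e-01,  1.81551296e-01,  1.60799260e+00, -4.23972585e-05,
        1.35377642e+00, -2.06283572e-01]), 'dq': array([ 0.00088187, -0.00064269,  0.00019995, -0.00180222, -0.00019685,
       -0.00032957]), 'joint_efforts': array([-2.72752979e-03, -4.44898117e+01, -3.51309335e+01, -5.59261316e-04,
        9.63793223e-03, -1.24305822e-05]), 'eef_pos': array([0.23358337, 0.52496067, 0.30298571]), 'eef_rot': array([-3.29905047e-04,  2.07883480e-01,  9.78153215e-01, -7.98619118e-04]), 'wrist_force': array([-0.00764425,  0.05937672,  0.67531968]), 'torque': array([ 0.01126967,  0.05944353, -0.002299  ]), 'grasp_force': 0.0, 'opening': 1.0020713180589678}
{'vertical_fov': 44.64536485367512, 'cx': 252.99785141418494, 'cy': 192.40409093226768, 'cam_to_world': array([[ 0.37996467, -0.78483524,  0.48955132, -0.00656052],
       [-0.92499098, -0.31992134,  0.20504153, -0.31275947],
       [-0.00430591, -0.53073909, -0.84752432,  1.21348069],
       [ 0.        ,  0.        ,  0.        ,  1.        ]])}
{'vertical_fov': 52.3159703648745, 'cx': 257.88291876346346, 'cy': 192.24859294181056, 'cam_to_world': array([[ 1.76543408e-02, -9.91745501e-01,  1.27000731e-01,
         4.51768305e-01],
       [-9.99840387e-01, -1.78597852e-02, -4.79041969e-04,
        -7.18380751e-02],
       [ 2.74329350e-03, -1.26972003e-01, -9.91902508e-01,
         1.39059552e+00],
       [ 0.00000000e+00,  0.00000000e+00,  0.00000000e+00,
         1.00000000e+00]])}
```

View pics/s0x.png

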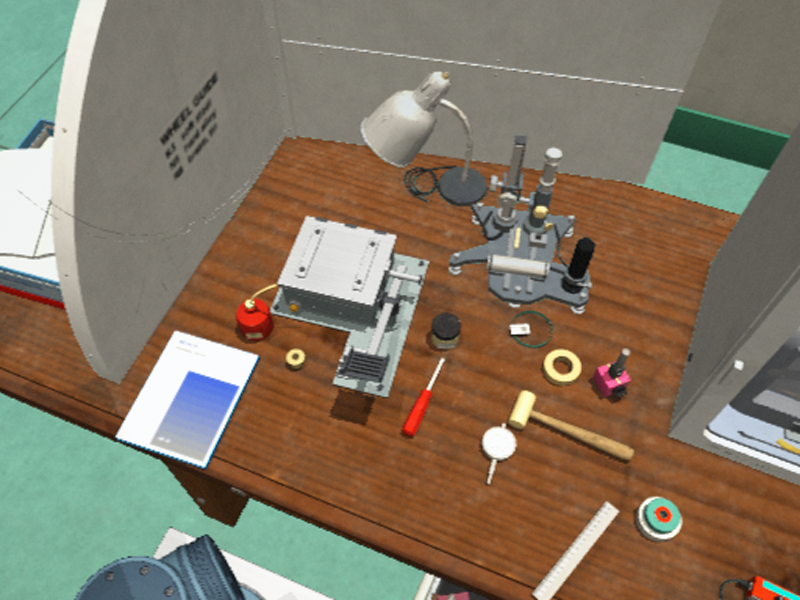

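View pics/t0x.png

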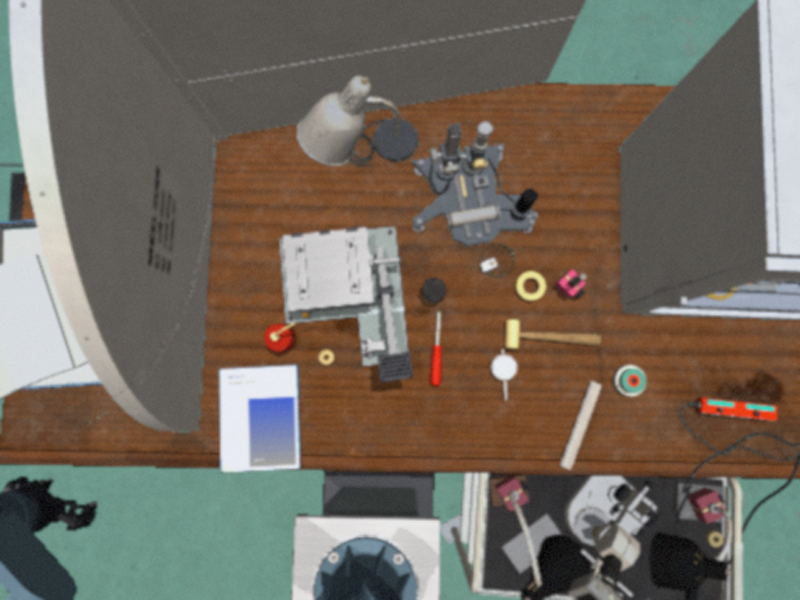

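The scene view shows the tank at (340,265), its tread at (365,365) and the hook left of the bar. In the top view the tread is at (395,366) and the hook near (372,347). The wheel guard, at left, stands between the parked arm and the tank. I'll zoom in next.

```bash
python3 - <<'E'
from h import *
a=cv2.imread('pics/s0.png'); b=cv2.imread('pics/t0.png')
A=cv2.resize(a[130:265,165:285],(533,600),interpolation=cv2.INTER_CUBIC)
B=cv2.resize(b[140:250,170:290],(550,504),interpolation=cv2.INTER_CUBIC)
cv2.imwrite('pics/sc.png',A);cv2.imwrite('pics/tc.png',B)
# guard: lower end / top edge in top view
for u,v in((165,430),(200,430),(207,330),(217,140)): print(onz('top',u/1.5625,v/1.5625,0))
for s,(t) in (((120,380),(200,430)),): print(onz('scene',s[0]/1.5625,s[1]/1.5625,0))
for (su,sv),(tu,tv) in (((85,5),(20,10)),((60,150),(30,190)),((80,340),(130,405))):
    o1,d1=ray('scene',su/1.5625,sv/1.5625);o2,d2=ray('top',tu/1.5625,tv/1.5625)
    print('edge y,z guess',[onz('top',tu/1.5625,tv/1.5625,z).round(2) for z in(.2,.4,.6)],[onz('scene',su/1.5625,sv/1.5625,z).round(2) for z in(.2,.4,.6)])
E
```

```text
[0.32862081 0.453388   0.        ]
[0.32998131 0.37534285 0.        ]
[0.55374946 0.37278204 0.        ]
[1.00551781 0.37543314 0.        ]
[0.34413421 0.38402719 0.        ]
edge y,z guess [array([1.2 , 0.74, 0.2 ]), array([1.08, 0.6 , 0.4 ]), array([0.95, 0.47, 0.6 ])] [array([1.03, 0.86, 0.2 ]), array([0.83, 0.62, 0.4 ]), array([0.62, 0.39, 0.6 ])]
edge y,z guess [array([0.81, 0.68, 0.2 ]), array([0.75, 0.55, 0.4 ]), array([0.69, 0.43, 0.6 ])] [array([0.65, 0.64, 0.2 ]), array([0.52, 0.46, 0.4 ]), array([0.39, 0.27, 0.6 ])]
edge y,z guess [array([0.39, 0.45, 0.2 ]), array([0.4 , 0.36, 0.4 ]), array([0.41, 0.27, 0.6 ])] [array([0.32, 0.37, 0.2 ]), array([0.26, 0.23, 0.4 ]), array([0.19, 0.1 , 0.6 ])]
```

View pics/sc.png

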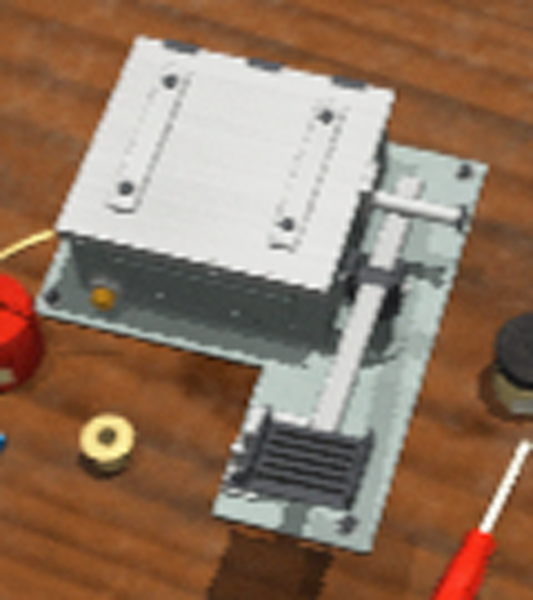

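View pics/tc.png

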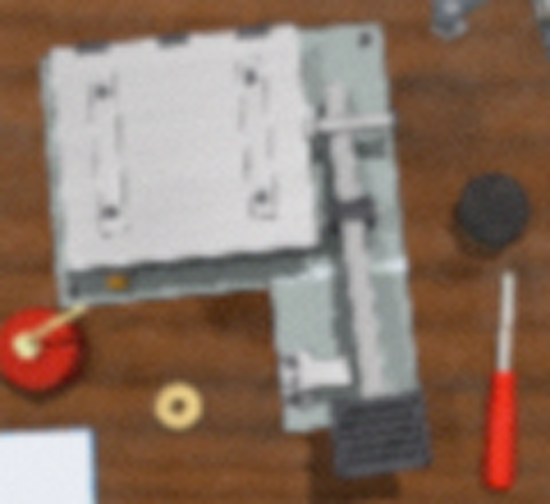

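The crops show the lid corners in the top crop at (50,48), (297,30), (318,243) and (67,265), and the tread centre near (380,434). In the scene crop the tread centre is near (308,458). The hook arm is at (322,372) in the top crop.

```bash
python3 - <<'E'
from h import *
T=lambda u,v:(170+u/4.583,140+v/4.583)
S=lambda u,v:(165+u/4.444,130+v/4.444)
L=[onz('top',*T(*c),.09)[:2] for c in((50,48),(297,30),(318,243),(67,265))]
L=np.array(L);print('lid',L.round(3),L.mean(0))
ax=((L[0]+L[1])-(L[2]+L[3]));yaw=np.arctan2(ax[1],ax[0])
ay=((L[0]+L[3])-(L[1]+L[2]));yaw2=np.arctan2(-ay[0],ay[1]);print('yaws',yaw,yaw2)
def tri(t,s):
    o1,d1=ray('top',*t);o2,d2=ray('scene',*s)
    k=np.linalg.lstsq(np.c_[d1,-d2],o2-o1,rcond=None)[0]
    a,b=o1+d1*k[0],o2+d2*k[1];return (a+b)/2,np.linalg.norm(a-b)
tc=[(332,400),(420,392),(430,465),(340,475)];sc=[(262,410),(373,432),(358,507),(240,483)]
P=[tri(T(*a),S(*b)) for a,b in zip(tc,sc)]
for p in P: print(p[0].round(3),round(p[1],4))
print('tread mean',np.mean([p[0] for p in P],0), onz('top',*T(380,434),.145))
print('base corners', onz('top',*T(381,27),.0),onz('scene',*S(487,163),0),onz('top',*T(62,303),0),onz('scene',*S(38,310),0))
for y in (yaw,yaw2,(yaw+yaw2)/2):
    R=np.array([[np.cos(y),-np.sin(y)],[np.sin(y),np.cos(y)]]);c=L.mean(0)
    c0=c
    # express tread in tank frame
    print(y,'tread in tank',R.T@(np.mean([p[0] for p in P],0)[:2]-c0))
print('hook tip', onz('top',*T(345,372),.077), 'fulcrum~',onz('top',*T(355,211),.085))
E
```

```text
lid [[ 0.757  0.192]
 [ 0.774  0.009]
 [ 0.615 -0.011]
 [ 0.595  0.172]] [0.68501698 0.09058026]
yaws 0.11999438435919216 0.09950757041547179
[ 0.497 -0.023  0.15 ] 0.0057
[ 0.505 -0.086  0.154] 0.0005
[ 0.456 -0.096  0.156] 0.0041
[ 0.446 -0.031  0.155] 0.003
tread mean [ 0.47577252 -0.0590459   0.15357351] [ 0.4754045  -0.05909687  0.145     ]
base corners [ 0.79966349 -0.0522125   0.        ] [ 0.80922585 -0.04599714  0.        ] [0.57516932 0.19188086 0.        ] [0.57901654 0.19407387 0.        ]
0.11999438435919216 tread in tank [-0.22565109 -0.12350229]
0.09950757041547179 tread in tank [-0.22307375 -0.12809892]
0.10975097738733197 tread in tank [-0.22437419 -0.1258072 ]
hook tip [ 0.52137158 -0.03190971  0.077     ] fulcrum~ [ 0.63941483 -0.0369383   0.085     ]
```

```bash
cat >> h.py <<'E'
from scipy.spatial.transform import Rotation as Ro
def pose():
    o=ctrl.get_obs();q=o['eef_rot'];return np.array(o['eef_pos']),Ro.from_quat([*q[1:],q[0]])
def rel(P,yaw=None):  # yaw = wanted world heading of tool y, tool down
    p,R=pose(); d=R.inv().apply(np.array(P)-p)
    w=np.zeros(3)
    if yaw is not None:
        Y=np.array([np.cos(yaw),np.sin(yaw),0]);Z=np.array([0,0,-1.]);
        w=(R.inv()*Ro.from_matrix(np.c_[np.cross(Y,Z),Y,Z])).as_rotvec()
    return d.round(4),w.round(4)
E
python3 - <<'E'
from h import *
for P in((.138,.31,.303),(.19,.27,.303),(.24,.21,.303),(.3,.1,.303),(.35,-.02,.303),(.472,-.051,.29)): print(P,*rel(P,1.63))
E
```

```text
(0.138, 0.31, 0.303) [-1.000e-04 -2.353e-01  4.000e-04] [-0.0015 -0.0007 -0.478 ]
(0.19, 0.27, 0.303) [-0.0639 -0.2507  0.0004] [-0.0015 -0.0007 -0.478 ]
(0.24, 0.21, 0.303) [-0.134  -0.2852  0.0005] [-0.0015 -0.0007 -0.478 ]
(0.3, 0.1, 0.303) [-0.2335 -0.3613  0.0006] [-0.0015 -0.0007 -0.478 ]
(0.35, -0.02, 0.303) [-0.328  -0.4506  0.0007] [-0.0015 -0.0007 -0.478 ]
(0.472, -0.051, 0.29) [-0.4521 -0.4292  0.0136] [-0.0015 -0.0007 -0.478 ]
```

Request:
carry_out(steps=[0,-0.045,0,0,0,0,0,0,-0.09,0,0,0,0,0,0,-0.135,0,0,0,0,0,0,-0.18,0,0,0,0,0,0,-0.225,0,0,0,0,0,0,-0.235,0,0,0,0,0,-0.03,-0.243,0,0,0,-0.1,0,-0.064,-0.25,0,0,0,-0.2,0,-0.1,-0.268,0,0,0,-0.3,0,-0.134,-0.285,0,0,0,-0.4,0,-0.167,-0.31,0,0,0,-0.478,0,-0.2,-0.336,0,0,0,-0.478,0,-0.234,-0.361,0,0,0,-0.478,0,-0.266,-0.39,0,0,0,-0.478,0,-0.297,-0.42,0,0,0,-0.478,0,-0.328,-0.45,0,0,0,-0.478,0,-0.37,-0.443,0.004,0,0,-0.478,0,-0.411,-0.436,0.008,0,0,-0.478,0,-0.452,-0.429,0.013,0,0,-0.478,0,-0.452,-0.429,0.013,0,0,-0.478,0])

```text
time_s: 2.1
eef_pos: [0.475, -0.0519, 0.2882]
eef_rot: [-0.002, -0.029, 1.0, 0.001]
wrist_force: [-1.6, 0.5, -1.0]
opening: -0.003
grasp_force: 0.0
```

```bash
python3 - <<'E'
from h import *
p,R=pose();im=snap('wrist','w1.png');print(p,ctrl.camera_params('wrist'))
b=snap('scene','s1.png')
B=cv2.resize(b[110:265,155:295],(420,465),interpolation=cv2.INTER_CUBIC)[:,:,::-1]
W=cv2.resize(im,(380,285))[:,:,::-1]
C=np.zeros((465,800,3),np.uint8);C[:,:420]=B;C[:285,420:]=W;cv2.imwrite('pics/c1.png',C)
E
```

```text
[ 0.47496072 -0.05190556  0.28816732] {'vertical_fov': 62.6917681098028, 'cx': 251.9075175384798, 'cy': 193.75248082441595, 'hand_eye': array([[-1.14657405e-04, -9.64938363e-01, -2.62476557e-01,
         6.70102956e-02],
       [ 9.99999993e-01, -1.21768475e-04,  1.08263715e-05,
        -5.75236427e-04],
       [-4.24081513e-05, -2.62476554e-01,  9.64938369e-01,
        -7.00846362e-02],
       [ 0.00000000e+00,  0.00000000e+00,  0.00000000e+00,
         1.00000000e+00]])}
```

View pics/c1.png

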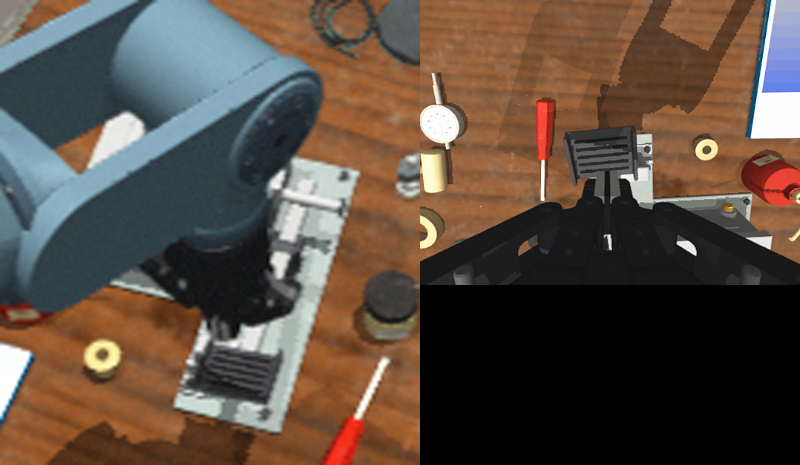

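View pics/w1.png

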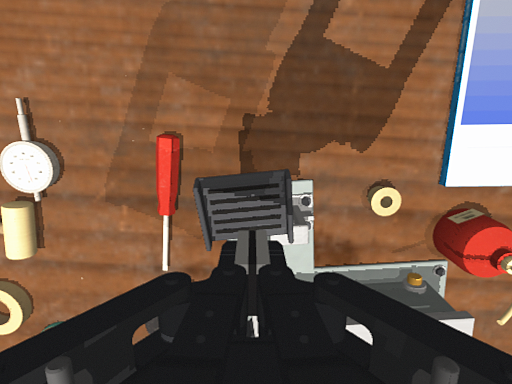

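The wrist view shows the whole tread. Its right rim runs from (200,180) to (209,248) and its left rim from (288,170) to (291,242). The shut fingertips are at (252,243).

```bash
python3 - <<'E'
from h import *
p,R=pose();T=np.eye(4);T[:3,:3]=R.as_matrix();T[:3,3]=p
f=[onz('wrist',u,v,.158,T) for u,v in((200,180),(288,170))];b=[onz('wrist',u,v,.141,T) for u,v in((209,248),(291,242))]
print(np.round(f+b,4)); c=np.mean(f+b,0);print(c, 'minus rim tilt')
d=np.mean(b,0)-np.mean(f,0);print('psi',np.arctan2(d[1],d[0]),d)
cam=np.linalg.inv(T@np.array(ctrl.camera_params('wrist')['hand_eye']))
F=192/np.tan(np.radians(ctrl.camera_params('wrist')['vertical_fov'])/2)
for y in(-.015,0,.015):
  q=cam@T@np.array([0,y,.073,1]);print(F*q[0]/q[2]+251.9,F*q[1]/q[2]+193.75)
E
```

```text
[[ 0.4522 -0.086   0.158 ]
 [ 0.4422 -0.0291  0.158 ]
 [ 0.5082 -0.081   0.141 ]
 [ 0.4997 -0.0198  0.141 ]]
[ 0.47558571 -0.05400266  0.1495    ] minus rim tilt
psi 0.12521476069567564 [ 0.05675994  0.00714456 -0.017     ]
222.6916067323921 248.64215863863944
253.06764702245806 248.63840279156616
283.4436244661817 248.63464695226352
```

Request:
carry_out(steps=[0,0.004,0.03,0,0,0,0,0,0.005,0.055,0,0,0,0,0,0.005,0.068,0,0,0,0,0,0.005,0.076,0,0,0,0,0.001,0.005,0.084,0,0,0,0,0.002,0.005,0.092,0,0,0,0,0.003,0.005,0.1,0,0,0,0,0.004,0.005,0.108,0,0,0,0,0.005,0.005,0.116,0,0,0,0,0.005,0.005,0.116,0,0,0,0])

```text
time_s: 3.2
eef_pos: [0.4675, -0.0463, 0.1763]
eef_rot: [0.001, -0.03, 1.0, -0.001]
wrist_force: [-2.9, -0.5, 7.9]
opening: -0.001
grasp_force: 3.7
```

Request:
carry_out(steps=[0,0,0.01,0,0,0,0,0.001,0,0.02,0,0,0,0,0.001,0,0.03,0,0,0,0,0.001,0,0.04,0,0,0,0,0.001,0,0.048,0,0,0,0,0,0,0.056,0,0,0,0,0,0,0.06,0,0,0,0,0,0,0.06,0,0,0,0,0,0,0.06,0,0,0,0])

```text
time_s: 4.1
eef_pos: [0.4701, -0.0467, 0.118]
eef_rot: [0.004, -0.03, 1.0, -0.001]
wrist_force: [1.3, 0.5, 10.5]
opening: 0.003
grasp_force: 4.9
```

```bash
python3 - <<'E'
from h import *
o=ctrl.get_obs();print(o['eef_pos'],o['wrist_force'])
im=snap('wrist','w2.png');b=snap('scene','s2.png')
B=cv2.resize(b[110:265,155:295],(406,450),interpolation=cv2.INTER_CUBIC)[:,:,::-1]
W=cv2.resize(im[100:300,150:350],(390,390),interpolation=cv2.INTER_CUBIC)[:,:,::-1]
C=np.zeros((450,796,3),np.uint8);C[:,:406]=B;C[:390,406:]=W;cv2.imwrite('pics/c2.png',C)
E
```

```text
[ 0.47006959 -0.04670383  0.11799618] [ 1.30039472  0.46054308 10.50825127]
```

View pics/c2.png

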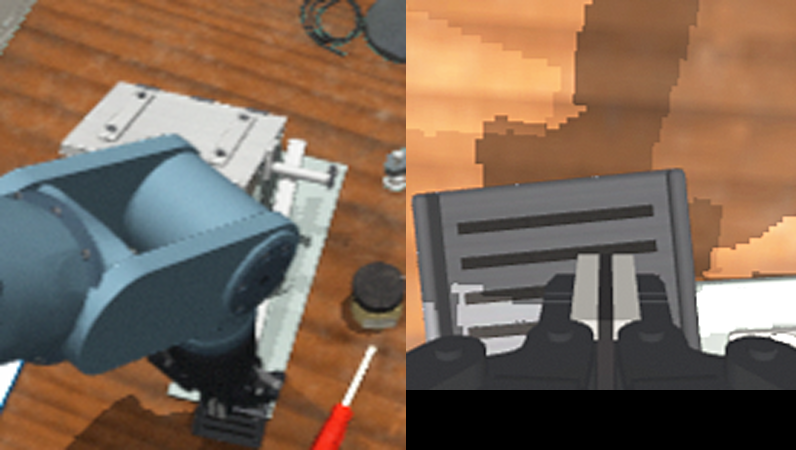

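The lid is up and the lever is down with about 10 N on it. The fingers stand between the rims, near the left one. Next I'll push left.

Request:
carry_out(steps=[0,0,0.004,0,0,0,0,0,0.005,0.004,0,0,0,0,0,0.01,0.004,0,0,0,0,0,0.015,0.004,0,0,0.03,0,-0.001,0.02,0.004,0,0,0.06,0,-0.001,0.025,0.004,0,0,0.09,0,-0.002,0.03,0.004,0,0,0.12,0,-0.002,0.035,0.004,0,0,0.15,0,-0.002,0.04,0.004,0,0,0.15,0,-0.002,0.04,0.004,0,0,0.15,0])

```text
time_s: 5.2
eef_pos: [0.4699, -0.0068, 0.1142]
eef_rot: [0.004, 0.045, 0.999, -0.001]
wrist_force: [1.8, -2.2, 10.5]
opening: -0.004
grasp_force: 5.2
```

```bash
python3 - <<'E'
from h import *
im=snap('wrist','w3.png')
cv2.imwrite('pics/c3.png',cv2.resize(im[80:300,130:380],(600,528),interpolation=cv2.INTER_CUBIC)[:,:,::-1])
E
```

```text
(no output)
```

View pics/c3.png

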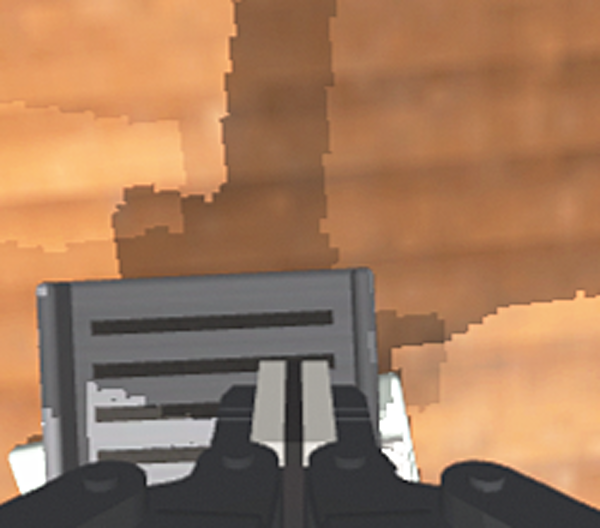

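The fingers have reached the left rim, with the bar partly over. I'll push on until the side force shows the stop.

Request:
carry_out(steps=[0,0.004,0,0,0,0.02,0,0,0.008,0,0,0,0.04,0,0,0.011,0,0,0,0.06,0,0,0.014,0,0,0,0.06,0,0,0.014,0,0,0,0.06,0])

```text
time_s: 5.75
eef_pos: [0.4718, 0.0065, 0.1146]
eef_rot: [0.005, 0.075, 0.997, -0.002]
wrist_force: [1.8, -4.0, 11.7]
opening: -0.001
grasp_force: 6.0
```

Request:
carry_out(steps=[0,0.003,0,0,0,0,0,0,0.006,0,0,0,0,0,0,0.006,0,0,0,0,0])

```text
time_s: 6.05
eef_pos: [0.4728, 0.0116, 0.1146]
eef_rot: [0.005, 0.075, 0.997, -0.003]
wrist_force: [1.0, -10.6, 11.4]
opening: 0.001
grasp_force: 8.8
```

```bash
python3 - <<'E'
from h import *
im=snap('wrist','w4.png');b=snap('top','t4.png')
B=cv2.resize(b[130:260,170:290],(415,450),interpolation=cv2.INTER_CUBIC)[:,:,::-1]
W=cv2.resize(im[100:300,150:350],(380,380),interpolation=cv2.INTER_CUBIC)[:,:,::-1]
C=np.zeros((450,795,3),np.uint8);C[:,:415]=B;C[:380,415:]=W;cv2.imwrite('pics/c4.png',C)
E
```

```text
(no output)
```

View pics/c4.png

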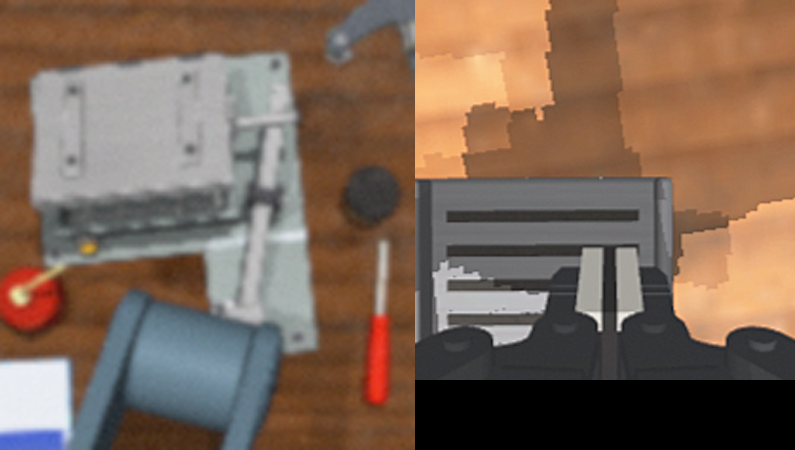

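The side force has risen to 10 N. The tread heading gives a swing of about 0.26, so the bar is at the stop, under the hook. Now I'll let it rise slowly.

Request:
carry_out(steps=[0,-0.002,-0.004,0,0,0,0,0,-0.002,-0.008,0,0,0,0,0,-0.002,-0.012,0,0,0,0,0,-0.002,-0.016,0,0,0,0,0,-0.002,-0.019,0,0,0,0,0,-0.002,-0.022,0,0,0,0,0,-0.002,-0.025,0,0,0,0,0,-0.002,-0.028,0,0,0,0,0,-0.002,-0.028,0,0,0,0])

```text
time_s: 7.05
eef_pos: [0.4697, 0.0116, 0.1405]
eef_rot: [0.002, 0.075, 0.997, -0.001]
wrist_force: [0.6, -3.2, 3.6]
opening: -0.003
grasp_force: 2.3
```

Request:
carry_out(steps=[0,-0.002,-0.003,0,0,0,0,0,-0.004,-0.006,0,0,0,0,0,-0.006,-0.01,0,0,0,0,0,-0.006,-0.02,0,0,0,0,0,-0.006,-0.04,0,0,0,0,0,-0.006,-0.07,0,0,0,0,0,-0.006,-0.11,0,0,0,0,0,-0.006,-0.15,0,0,0,0,0.04,-0.006,-0.16,0,0,0,0,0.08,-0.006,-0.16,0,0,0,0,0.12,-0.006,-0.16,0,0,0,0,0.12,-0.006,-0.16,0,0,0,0])

```text
time_s: 8.25
eef_pos: [0.3453, 0.0255, 0.2989]
eef_rot: [-0.0, 0.075, 0.997, 0.0]
wrist_force: [0.1, 0.1, -0.1]
opening: 0.0
grasp_force: 0.0
```

```bash
python3 - <<'E'
from h import *
b=snap('top','t5.png');a=snap('scene','s5.png')
B=cv2.resize(b[130:260,170:290],(415,450),interpolation=cv2.INTER_CUBIC)[:,:,::-1]
A=cv2.resize(a[130:265,165:285],(380,428),interpolation=cv2.INTER_CUBIC)[:,:,::-1]
C=np.zeros((450,795,3),np.uint8);C[:,:415]=B;C[:428,415:]=A;cv2.imwrite('pics/c5.png',C)
E
```

```text
(no output)
```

View pics/c5.png

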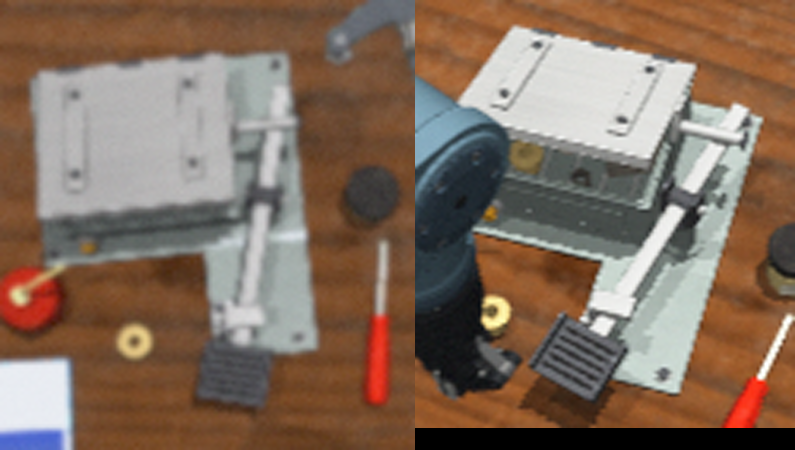

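The lever lies under the hook, the lid stands open, and the hand is clear of everything. I'm handing it in.

```bash
python3 -c "
from bench import ctrl
print(ctrl.hand_in())"
```

```text
the job is handed in; nothing more can be done
None
```

The lever is hooked and the lid was standing open in the last pictures, with the hand clear; the job was handed in after about 8 s of robot time, and the hand-in gave no verdict.

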